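# Clamp a hexagonal blank square in the quick-action drilling vise

## Task

The hexagonal blank is next to be drilled down its centre: stand it upright on the bed of the open vise, midway along the jaws, turned so that two of its flats face the jaws squarely, setting it down gently rather than dropping it. Then pull the vise's eccentric lever round until the jaws hold the blank firmly between those flats, and let go. Leave the round and square blanks, the brush and the spanner where they are.

Things in the scene. Friction and masses are not known exactly. Their poses are not given: they have to be found in the camera images.
- hex_blank: Loose hexagonal aluminium blank, 36 mm across flats, 41.6 mm across corners, 80 mm tall, 0.24 kg, ends chamfered 1.5 mm, small dark centre mark on top; stands on end on the table, as do a round and a square blank of like size. Origin: centre of its underside; z up its axis; x square to one pair of flats, the other two pairs at 60 and 120 degrees to x about z.
- hex_flat_b (a point): Centre of a second flat of the hexagonal blank, 18 mm out from its axis and 40 mm above its underside; its x axis points out square to that flat (60 degrees about z from the blank's x), z along the blank.
- hex_flat_c (a point): Centre of a third flat of the hexagonal blank, 18 mm out from its axis and 40 mm above its underside; its x axis points out square to that flat (120 degrees about z from the blank's x), z along the blank.
- vise: Quick-action drilling vise, cast iron, immovable. Origin: on the table under its middle, z up; the jaws close along its y. Bed 40 mm above the table; jaws 35 mm tall above the bed (tops at 75 mm), along x from -50 to 50 mm. Fixed jaw's face: plane y = -40 mm. Cam block up to y = 107 mm; T-bar with white grips on the setting screw at y = 171 mm, up to 56 mm high: locked, does not turn.
- vise_bed (a point): Point on the vise's bed (40 mm above the table), midway along the jaws and 18 mm from the fixed jaw's face: where the centre of the blank's underside lies once it is clamped. Axes as vise.
- jaw: The vise's moving jaw: steel-faced block 100 mm long along x, 45 mm thick along y, 35 mm tall; it slides on the bed. Origin: foot of the middle of its face, which is square to y and looks to the fixed jaw (-y of the vise); axes as vise. With the lever at 0 its face is 41 mm from the fixed jaw's face.
- lever (a joint): Eccentric lever on an upright pivot at x = 0, y = 85 mm of the vise: 0 (open; starts at 0 to 0.15) to 1.5 rad (stop), anticlockwise from above. At 0 it points 45 degrees from the vise's +x towards +y, then swings over the T-bar to the -x side. Jaw moves 6 mm per rad, meets the blank near 0.83, firm from 1.25 rad to the stop. Takes 4 N at the grip, 7 N when clamping; stays where left.
- lever_grip (a point): Middle of the black upright cylindrical grip at the lever's end (24 mm across, 45 mm tall, free all round above the arm), 115 mm from the pivot, 117 mm above the table; the grip reaches from 94 to 139 mm above the table, with the lever's 13 mm arm just below it. It turns with the lever.
- round_blank: Loose round aluminium blank, 38 mm across, 80 mm tall, standing on the table. Origin: centre of its underside. Not to be moved.
- square_blank: Loose square aluminium blank, 35 mm across flats, 80 mm tall, standing on the table. Origin: centre of its underside. Not to be moved.
- chip_brush: Chip brush about 200 mm long lying on the table beyond the vise. Not to be moved.
- spanner: Open-ended spanner about 160 mm long lying on the table beyond the blanks, at the robot's right. Not to be moved.
Mind the look-alikes: they are no part of the job. What is shaped like the hex_blank but pink is not meant.

How it is judged (in metres and radians):
On the way, in this order (a step that is already met when the one before it is completed fails the run):
1. the hexagonal blank stands upright on the vise's bed between the open jaws, within 15 mm of midway along them, two of its flats square to the jaws within 7 degrees (z of hex_blank in the frame of vise_bed between -0.003 and 0.003 m and x of hex_blank in the frame of vise_bed between -0.015 and 0.015 m and y of hex_blank in the frame of vise_bed between -0.004 and 0.009 m and angle between hex_blank's own z axis and vertical below 0.07 rad and angle between the x axis of any of hex_blank, hex_flat_b, hex_flat_c and the y axis of vise, either way round below 0.122 rad), for 0.2 s.
2. the lever is pulled round and the moving jaw presses the blank with more than 15 N (value of joint lever above 0.9 rad and contact force between jaw and hex_blank above 15 N), for 0.2 s.
At the end, for the whole second after the job is handed in: the hexagonal blank stands on the vise bed (within 3 mm), upright within 3 degrees, within 15 mm of midway along the jaws, flat on the fixed jaw (within 2 mm), two flats square to the jaws within 3 degrees, the moving jaw pressing it with over 15 N, lever past 0.9 rad, all at rest (all of step 2 and z of hex_blank in the frame of vise_bed between -0.003 and 0.003 m and x of hex_blank in the frame of vise_bed between -0.015 and 0.015 m and y of hex_blank in the frame of vise_bed between -0.002 and 0.002 m and angle between hex_blank's own z axis and vertical below 0.05 rad and angle between the x axis of any of hex_blank, hex_flat_b, hex_flat_c and the y axis of vise, either way round below 0.05 rad and linear speed of hex_blank below 0.01 m/s and velocity of joint lever below 0.05 rad/s); the robot touches nothing.
It fails at once if the hexagonal blank is dropped into the vise: it moves faster than 0.45 m/s close above the bed (horizontal distance between hex_blank and vise_bed below 0.04 m and z of hex_blank in the frame of vise_bed below 0.03 m and linear speed of hex_blank above 0.45 m/s).
It fails at once if the round blank is moved more than 20 mm or knocked over (distance of round_blank from where it was at the start of the episode above 0.02 m or angle between round_blank's own z axis and vertical above 0.5 rad).
It fails at once if the square blank is moved more than 20 mm or knocked over (distance of square_blank from where it was at the start of the episode above 0.02 m or angle between square_blank's own z axis and vertical above 0.5 rad).
It fails at once if the brush is moved more than 30 mm (distance of chip_brush from where it was at the start of the episode above 0.03 m).
It fails at once if the spanner is moved more than 30 mm (distance of spanner from where it was at the start of the episode above 0.03 m).
It also fails if it takes over 54 s, if anything falls off the work surface, if the arm or the gripper's body presses on something with over 40 N, if the wrist force passes 120 N, or if a joint passes its speed limit or range.

## Robot

A 7-joint arm with a two-finger parallel gripper is mounted at the origin on the work surface. World frame = base frame: x ahead of the robot, y to its left, z up, the work surface at z = 0. Lengths are in m, angles in degrees, forces in N, time in s.
With the tool pointing down it reaches from about 0.425 to 1.025 m from the base axis. Payload 9.4 kg.
Tool frame: the origin (TCP) lies between the finger pads; the fingertips stand 8 mm ahead of it and the grasp point (between the pads) lies 11 mm behind it (robot.tip_extent is the distance from the TCP to the fingertips, in m); z points along the fingers, y is the line along which they close (so a half turn about z gives the same grasp; the last joint's range is limited). The gripper opens to 93 mm and grips with 3 to 60 N. Pads are 15 mm wide; open, the fingers measure 128 mm over their backs; the gripper's body (75 mm by 188 mm) begins 65 mm behind the grasp point.
Start: joints at [60.98, 34.337, -0.143, 91.639, 0.103, 54.024, -4.572], TCP at [0.302, -0.659, 0.227] pointing down, gripper open.
Joint ranges: [-147.43, 147.43], [-19.82, 112.94], [-74.19, 73.91], [6.32, 146.72], [-59.91, 239.91], [6.04, 106.73], [-150.56, 150.56]. Speed limits (degrees/s): [127.2, 127.2, 172.46, 172.46, 180, 180, 180].

## Interface

Orientations are given as a 3x3 rotation matrix whose columns are the frame's x, y, z axes.
In Python, from plant import robot gives the robot as it stands.
- The arm moves only by the tool apply_moves, never from a script. Its argument "moves" is a list that holds one entry, the list of rows, each a list of 7 numbers: the shift along the tool's x, y, z in units of 100 cm (1.0 is 100 cm), then the turn, a rotation vector about the tool's x, y, z in units of 90 degrees (1.0 is 90 degrees), then the gripper's target within -1 to 1 (shut at 1, half-way at 0, fully open at -1). In form: [[[tx, ty, tz, rx, ry, rz, hand], ...]]. A call has 1 to 8 rows; each row shifts and turns the commanded pose from where the row before left it, along the tool's axes as they then stand; what a row does not reach is not made up. A row lasts 1/12 s, in which the tool goes at most 41.7 mm and 7.16 degrees, less where a joint would pass 70% of its speed; a pose out of reach is approached as far as the arm can. A call with a number of a shift or a turn outside -1 to 1 is refused whole. A call with a gripper value outside its range is refused whole. The fingers move at their own pace and stop on an object; "grip_force" is the grip in N (left out, the last holds). Time passes only in rows, so rows that do not move let the fingers close. It gives the time, the measured TCP pose, the force, the opening and the grip force at its end, in the units of the state.
- robot.observe(): the state, without advancing time (a new reading comes with each control period).
- robot.capture(name): name is "scene" or "top"; returns the picture (384x512x3 uint8, red, green, blue); there is no depth.
- robot.get_calibration(name): a dict with "mtx" (3x3 intrinsics, pixels), "world_to_cam" (4x4, takes a point from world to camera coordinates). Camera axes: x right, y down, z forward; pixel columns grow to the right and rows downward; lengths in m; the calibration is good to about 2 mm. A picture is of the moment at which its call begins. get_calibration takes no time and is no camera call.
- robot.finish_job(): hands the job in; it is judged then, once.
The state is a dict: "t": time; "joints": joint angles; "dq": joint speeds; "effort": joint torques, N m; "tcp_pos": TCP position; "orientation": TCP orientation; "contact_force": force on the tool from outside, world axes, zero at the start; "wrist_torque": the same for the moment, N m; "opening": opening from 0.0 (shut) to 1.0 (fully open); "gripper_force": force on a finger pad.
Only numpy, scipy, OpenCV 4.12 (cv2) and the standard library are available. Lean on these libraries where they do the work, as an engineer would, in place of code of your own. Each camera call takes 0.05 s, during which the arm holds its last target. There are 200 camera calls.

## Working session

There is one attempt and no reset: what is moved stays moved. The work goes in short steps, Python scripts to look and compute and a tool call to move; the robot and the scene stay as the last step left them, time stands still between calls to the robot, and variables do not carry over. Pictures are saved under pics/ and viewed, at most 10 in all, crops included, and the job is handed in when it is done.

Besides the shell and the picture viewer there is one more tool, called after ">>>" by a JSON object that holds its "op" and its "data". apply_moves: Moves the arm, as the interface text tells. Its arguments: {"type":"object","properties":{"moves":{"type":"array"},"grip_force":{"type":"number"}},"required":["moves"]}

```bash
mkdir -p pics
python3 - <<'E'
from plant import robot
import cv2
for n in("scene","top"):
    im=robot.capture(n); cv2.imwrite(f"pics/{n}0.png",im[:,:,::-1])
    c=robot.get_calibration(n); print(n,c["mtx"].tolist(),c["world_to_cam"].round(4).tolist())
o=robot.observe();print(o)
E
```

```text
scene [[483.5199056113132, 0.0, 254.5985823737959], [0.0, 483.5199056113132, 192.87243607290986], [0.0, 0.0, 1.0]] [[0.2418, 0.9702, 0.0135, -0.1036], [0.5787, -0.133, -0.8046, -0.2788], [-0.7788, 0.2024, -0.5937, 1.6338], [0.0, 0.0, 0.0, 1.0]]
top [[481.29152483357547, 0.0, 254.96715059820698], [0.0, 481.29152483357547, 194.30268432956657], [0.0, 0.0, 1.0]] [[0.024, -0.9997, 0.0072, -0.0521], [-0.9891, -0.0248, -0.1448, 0.6249], [0.145, -0.0037, -0.9894, 1.2592], [0.0, 0.0, 0.0, 1.0]]
{'t': 0.1, 'joints': array([60.98092957, 34.37962187, -0.14456822, 91.67491625,  0.10422818,
       54.02349235, -4.57144747]), 'dq': array([ 0.00363839, -0.03046354,  0.12181783, -0.19741663, -0.02948639,
        0.07642579,  0.06797088]), 'effort': array([ 5.67159994e-03, -7.66550589e+01,  1.50239579e+00, -2.52933294e+01,
       -5.23013889e-02,  1.36542172e-02,  1.00640750e-04]), 'tcp_pos': array([ 0.30188741, -0.65870692,  0.22585945]), 'orientation': array([[ 9.09030481e-01,  4.16729036e-01, -7.03395327e-04],
       [ 4.16729601e-01, -9.09029748e-01,  1.16448939e-03],
       [-1.54130735e-04, -1.35168201e-03, -9.99999075e-01]]), 'contact_force': array([-0.74716174,  0.60245832, -0.62135987]), 'wrist_torque': array([-0.04474073,  0.00928021, -0.01426989]), 'gripper_force': 0.0, 'opening': 1.0019705600821165}
```

View pics/scene0.png

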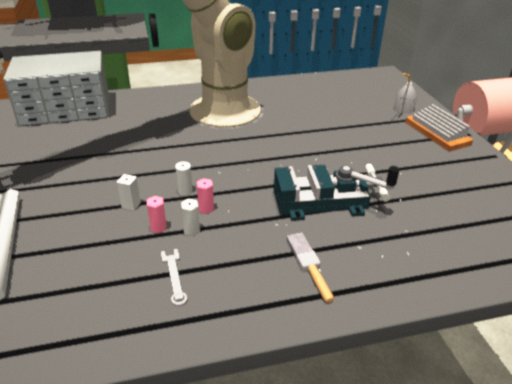

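View pics/top0.png

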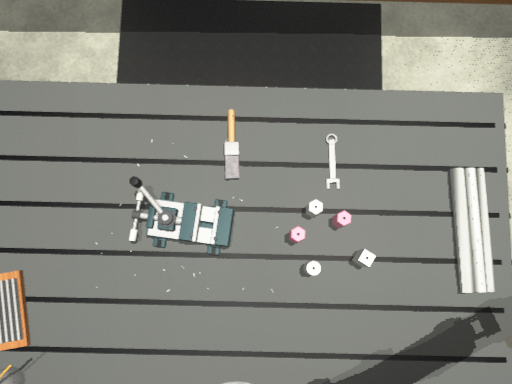

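Run:
```python
import cv2,numpy as np
im=cv2.imread("pics/top0.png")
a=cv2.resize(im[192:282,275:385],None,fx=7,fy=6.5,interpolation=cv2.INTER_CUBIC) if 0 else cv2.resize(im[190:240,285:360],(600,400),interpolation=cv2.INTER_CUBIC)
b=cv2.resize(im[170:260,120:240],(800,600),interpolation=cv2.INTER_CUBIC)
cv2.imwrite("pics/a.png",a);cv2.imwrite("pics/b.png",b)
```

```text
(no output)
```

View pics/a.png

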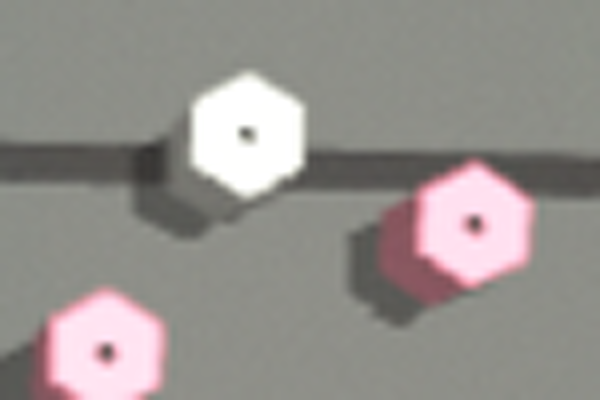

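View pics/b.png

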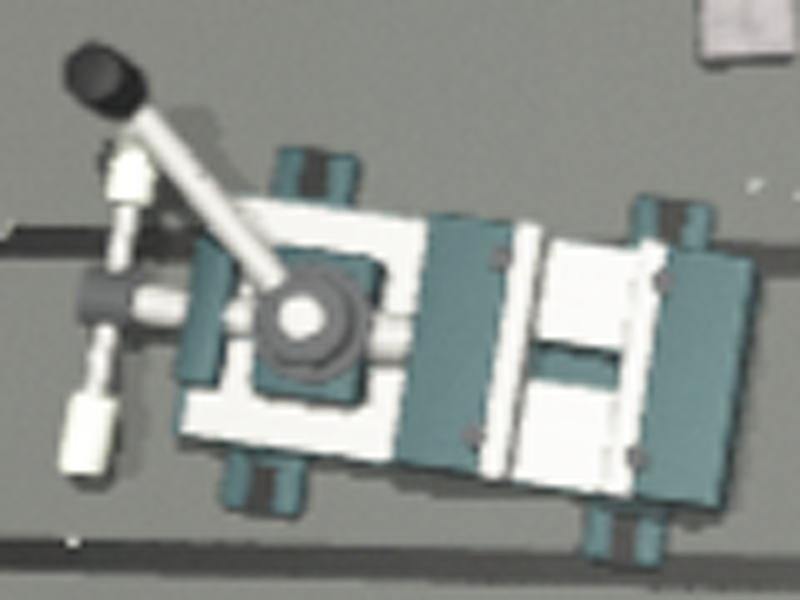

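```bash
cat > h.py <<'E'
import numpy as np
from plant import robot
def ray(n,uv,z):
    c=robot.get_calibration(n);W=c["world_to_cam"];R=W[:3,:3];C=-R.T@W[:3,3]
    d=R.T@np.linalg.solve(c["mtx"],[uv[0],uv[1],1]);return C+d*(z-C[2])/d[2]
def proj(n,p):
    c=robot.get_calibration(n);q=c["mtx"]@(c["world_to_cam"]@np.append(p,1))[:3];return q[:2]/q[2]
E
python3 - <<'E'
from h import *
np.set_printoptions(precision=4,suppress=True)
A=lambda p:((p[0]+.5)/8-.5+285,(p[1]+.5)/8-.5+190)
B=lambda p:((p[0]+.5)/6.667-.5+120,(p[1]+.5)/6.667-.5+170)
m=ray("top",A((247,133)),.08)
c=np.array([ray("top",A(p),.08) for p in [(250,72),(305,100),(303,167),(248,198),(190,165),(190,102)]])
print("mark",m,"mean",c.mean(0))
d=c-c.mean(0);print(np.hypot(*d[:,:2].T),np.degrees(np.arctan2(d[:,1],d[:,0]))%60)
print("scene mark",proj("scene",m))
P={k:ray("top",B(v),z)[:2] for k,v,z in [("mjL",(545,228),.075),("mjR",(510,480),.075),("mbL",(430,215),.075),("mbR",(395,465),.075),("fbL",(757,260),.075),("fbR",(722,508),.075),("fpL",(667,245),.075),("fpR",(637,497),.075),("piv",(300,317),.11),("grip",(95,72),.139),("tb",(105,297),.05)]}
for k,v in P.items():print(k,v)
for a,b in("mjL","mjR"),("mbL","mbR"),("fbL","fbR"),("fpL","fpR"):
    e=P[a]-P[b];print(a,np.hypot(*e),np.degrees(np.arctan2(e[1],e[0])))
e=P["grip"]-P["piv"];print(np.hypot(*e),np.degrees(np.arctan2(e[1],e[0])))
E
```

```text
mark [ 0.5933 -0.1965  0.08  ] mean [ 0.593  -0.1967  0.08  ]
[0.0206 0.0222 0.0211 0.0212 0.0217 0.0216] [58.1904  1.9047  0.1055  0.6198 59.639   2.0499]
scene mark [187.8677 204.6226]
mjL [0.5929 0.1043]
mjR [0.4932 0.114 ]
mbL [0.5969 0.1501]
mbR [0.4979 0.1593]
fbL [0.5822 0.0201]
fbR [0.4843 0.0308]
fpL [0.5873 0.0558]
fpR [0.4878 0.0641]
piv [0.5518 0.193 ]
grip [0.6401 0.2698]
tb [0.5636 0.2827]
mjL 0.10015106991182657 -5.558109836242507
mbL 0.09940723935238172 -5.321012224910518
fbL 0.09849006606333074 -6.237405618534454
fpL 0.09986531116262498 -4.763746701133132
0.11702913769229421 41.03660677530121
```

The candidates in the top picture are: white hex (316,207), pink hexes (298,234) and (344,218), round (313,268) and square (367,258). The close crop shows the one at (316,207) is white, six-cornered and has a centre mark, so that is my target. The vise sits at about (190,223), and its jaw edges come out 100 mm long as specified.

```bash
cat >> h.py <<'E'
from scipy.spatial.transform import Rotation as Ro
def Rdown(yaw):  # tool y at world yaw deg, z down
    a=np.radians(yaw);y=np.array([np.cos(a),np.sin(a),0]);z=np.array([0,0,-1.]);return np.column_stack([np.cross(y,z),y,z])
def rows(target,yaw,n,hand,start=None):
    o=robot.observe();p=np.array(o["tcp_pos"]);R=np.array(o["orientation"])
    if start is not None:p,R=np.array(start[0],float),Rdown(start[1])
    print("from",p.round(4),"yaw",np.degrees(np.arctan2(R[1,1],R[0,1])).round(2))
    T=Rdown(yaw);rv=(R.T@T);rv=Ro.from_matrix(rv).as_rotvec();p0=p.copy();out=[]
    for i in range(n):
        w=p0+(np.array(target)-p0)*(i+1)/n
        t=np.round(R.T@(w-p),4);r=np.round(rv/np.pi*2/n,4)
        p=p+R@t;R=R@Ro.from_rotvec(r*np.pi/2).as_matrix();out.append([*t.tolist(),*r.tolist(),hand])
    for k in range(0,n,8):print(str(out[k:k+8]).replace(" ",""))
    print("end",p.round(4))
E
python3 - <<'E'
from h import *
rows((.593,-.1967,.2),30.4,15,-0.3)
E
```

```text
from [ 0.3019 -0.6587  0.2259] yaw -65.37
[[0.0305,-0.0199,0.0017,-0.0,-0.0,-0.0709,-0.3],[0.0325,-0.0164,0.0018,-0.0,-0.0,-0.0709,-0.3],[0.0341,-0.0127,0.0017,-0.0,-0.0,-0.0709,-0.3],[0.0353,-0.0088,0.0018,-0.0,-0.0,-0.0709,-0.3],[0.0361,-0.0048,0.0017,-0.0,-0.0,-0.0709,-0.3],[0.0364,-0.0008,0.0018,-0.0,-0.0,-0.0709,-0.3],[0.0363,0.0032,0.0017,-0.0,-0.0,-0.0709,-0.3],[0.0356,0.0073,0.0018,-0.0,-0.0,-0.0709,-0.3]]
[[0.0347,0.0112,0.0017,-0.0,-0.0,-0.0709,-0.3],[0.0332,0.0149,0.0018,-0.0,-0.0,-0.0709,-0.3],[0.0313,0.0186,0.0017,-0.0,-0.0,-0.0709,-0.3],[0.029,0.0219,0.0018,-0.0,-0.0,-0.0709,-0.3],[0.0265,0.0251,0.0017,-0.0,-0.0,-0.0709,-0.3],[0.0235,0.0278,0.0017,-0.0,-0.0,-0.0709,-0.3],[0.0202,0.0302,0.0018,-0.0,-0.0,-0.0709,-0.3]]
end [ 0.593  -0.1967  0.2   ]
```

>>> {"op": "apply_moves", "data": {"moves": [[[0.0305, -0.02, 0.0017, 0, 0, -0.071, -0.3], [0.0325, -0.0164, 0.0017, 0, 0, -0.071, -0.3], [0.034, -0.0127, 0.0017, 0, 0, -0.071, -0.3], [0.0353, -0.0088, 0.0017, 0, 0, -0.071, -0.3], [0.036, -0.0048, 0.0017, 0, 0, -0.071, -0.3], [0.0364, -0.0008, 0.0017, 0, 0, -0.071, -0.3], [0.0363, 0.0032, 0.0017, 0, 0, -0.071, -0.3], [0.0356, 0.0073, 0.0017, 0, 0, -0.071, -0.3]]]}}

```text
t: 0.77
tcp_pos: [0.4575, -0.411, 0.2128]
orientation: [[0.241, 0.971, -0.0], [0.971, -0.241, 0.0], [0.0, -0.0, -1.0]]
contact_force: [1.5, -0.4, -0.7]
opening: 0.648
gripper_force: 0.0
```

>>> {"op": "apply_moves", "data": {"moves": [[[0.0347, 0.0112, 0.0017, 0, 0, -0.071, -0.3], [0.0332, 0.015, 0.0017, 0, 0, -0.071, -0.3], [0.0313, 0.0186, 0.0017, 0, 0, -0.071, -0.3], [0.029, 0.022, 0.0017, 0, 0, -0.071, -0.3], [0.0265, 0.025, 0.0017, 0, 0, -0.071, -0.3], [0.0235, 0.0278, 0.0017, 0, 0, -0.071, -0.3], [0.02, 0.03, 0.0017, 0, 0, -0.071, -0.3], [0, 0, 0, 0, 0, 0, -0.3]]]}}

```text
t: 1.43
tcp_pos: [0.5962, -0.189, 0.2011]
orientation: [[-0.52, 0.854, 0.003], [0.854, 0.52, 0.004], [0.002, 0.004, -1.0]]
contact_force: [-0.3, 1.0, 0.2]
opening: 0.655
gripper_force: 0.0
```

Run:
```python
from h import *
import cv2
rows((.593,-.1967,.049),30.4,4,-0.3)
im=robot.capture("scene");cv2.imwrite("pics/s1.png",cv2.resize(im[80:260,100:340,::-1],(800,600),interpolation=cv2.INTER_CUBIC))
```

```text
from [ 0.5962 -0.189   0.2011] yaw 31.34
[[-0.0013,-0.0019,0.038,0.0007,-0.0004,0.0026,-0.3],[-0.0013,-0.0018,0.038,0.0007,-0.0004,0.0026,-0.3],[-0.0013,-0.0017,0.038,0.0007,-0.0004,0.0026,-0.3],[-0.0013,-0.0018,0.038,0.0007,-0.0004,0.0026,-0.3]]
end [ 0.593  -0.1967  0.049 ]
```

View pics/s1.png

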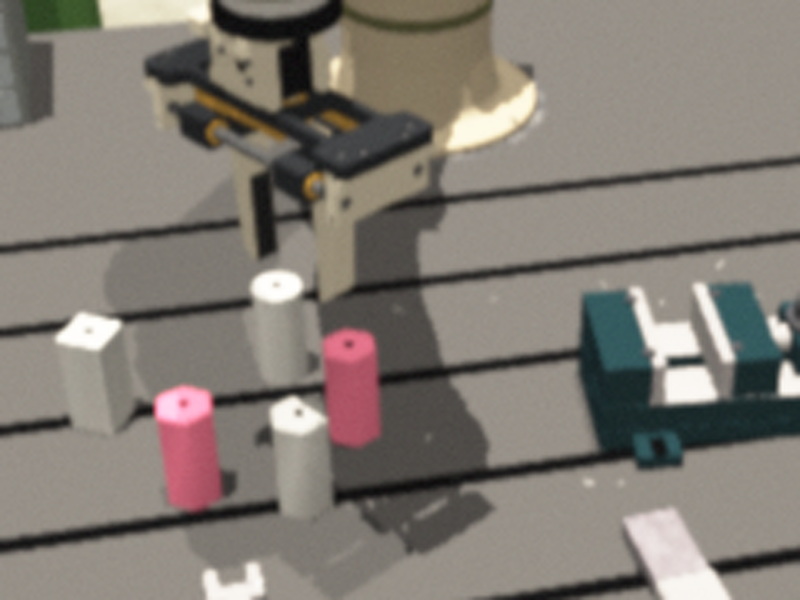

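Run:
```python
from h import *
np.set_printoptions(precision=4,suppress=True)
S=lambda p:((p[0]+.5)*.3-.5+100,(p[1]+.5)*.3-.5+80)
print("hex",ray("scene",S((300,412)),.08))
for k,p,w in [("mjR(near base)",(695,285),(.4932,.114)),("mjL",(730,395),(.5929,.1043)),("fbR",(583,293),(.4843,.0308)),("fbL",(607,403),(.5822,.0201))]:
    print(k,ray("scene",S(p),.075),w, S(p),proj("scene",(*w,.075)))
o=robot.observe();print(o["tcp_pos"],o["dq"])
```

```text
hex [ 0.5892 -0.1919  0.08  ]
mjR(near base) [0.4924 0.1235 0.075 ] (0.4932, 0.114) (308.15, 165.14999999999998) [304.7109 165.764 ]
mjL [0.6304 0.1014 0.075 ] (0.5929, 0.1043) (318.65, 198.14999999999998) [314.3718 188.7174]
fbR [0.4841 0.0369 0.075 ] (0.4843, 0.0308) (274.54999999999995, 167.55) [272.2274 167.892 ]
fbL [0.62   0.0154 0.075 ] (0.5822, 0.0201) (281.75, 200.55) [279.0786 190.8102]
[ 0.5943 -0.1927  0.2008] [ 2.7347 -0.7779  4.2295  0.8878  0.1846  0.3752 -1.1193]
```

Run:
```python
from h import *
import cv2
o=robot.observe();p=o["tcp_pos"];R=o["orientation"];print(p)
im=robot.capture("scene").copy();it=robot.capture("top").copy()
big=cv2.resize(im[120:220,150:250,::-1],(600,600),interpolation=cv2.INTER_CUBIC)
for s in(-1,1):
  for x in(-.0075,.0075):
    for d in (.0,.008):
      w=p+R@np.array([x,s*(.0302),d]);q=(proj("scene",w)-[150,120]+.5)*6-.5
      cv2.circle(big,tuple(int(v) for v in q),2,(0,0,255),-1)
cv2.imwrite("pics/s2.png",big)
```

```text
[ 0.59433371 -0.19267288  0.20079524]
```

View pics/s2.png

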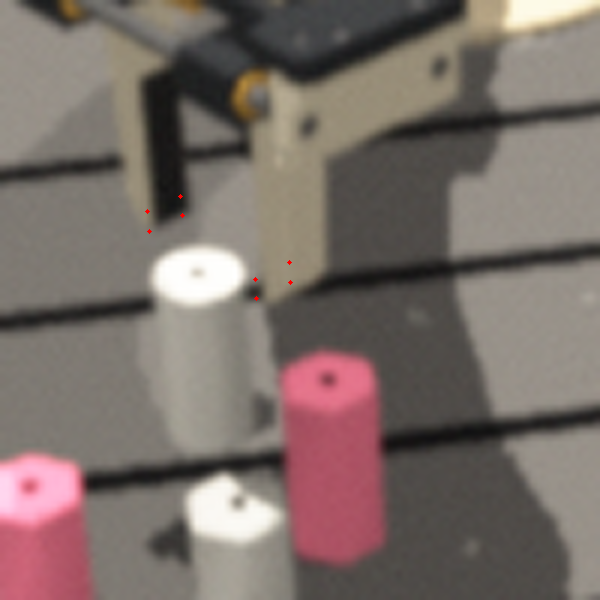

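The near finger's tip shows that the scene camera reads about 1.2 px to the right. With that corrected, both cameras put the hex near (0.592, -0.196). Next I descend.

>>> {"op": "apply_moves", "data": {"moves": [[[0, 0, 0.03, 0, 0, 0, -0.3], [0, 0, 0.03, 0, 0, 0, -0.3], [0, 0, 0.03, 0, 0, 0, -0.3], [0, 0, 0.02, 0, 0, 0, -0.3], [0, 0, 0, 0, 0, 0, -0.3], [0, 0, 0, 0, 0, 0, -0.3]]]}}

```text
t: 2.08
tcp_pos: [0.5914, -0.1986, 0.0905]
orientation: [[-0.505, 0.863, -0.002], [0.863, 0.505, -0.0], [0.001, -0.002, -1.0]]
contact_force: [1.1, 0.1, -0.3]
opening: 0.649
gripper_force: 0.0
```

Run:
```python
from h import *
print(robot.observe()["dq"].round(2))
rows((.592,-.1957,.049),30.4,3,-0.3)
```

```text
[ 0.13 -2.06 -1.24 -1.47 -0.4   0.45  0.29]
from [ 0.5914 -0.1986  0.0905] yaw 30.33
[[0.0007,0.0007,0.0138,-0.0005,-0.0002,-0.0003,-0.3],[0.0007,0.0007,0.0139,-0.0005,-0.0002,-0.0003,-0.3],[0.0007,0.0007,0.0138,-0.0005,-0.0002,-0.0003,-0.3]]
end [ 0.592  -0.1957  0.049 ]
```

>>> {"op": "apply_moves", "data": {"moves": [[[0, 0, 0.014, 0, 0, 0, -0.3], [0, 0, 0.014, 0, 0, 0, -0.3], [0, 0, 0.013, 0, 0, 0, -0.3], [0, 0, 0, 0, 0, 0, -0.3], [0, 0, 0, 0, 0, 0, -0.3], [0, 0, 0, 0, 0, 0, -0.3]]]}}

```text
t: 2.58
tcp_pos: [0.593, -0.1975, 0.0511]
orientation: [[-0.507, 0.862, 0.001], [0.862, 0.507, -0.0], [-0.001, 0.001, -1.0]]
contact_force: [0.6, -0.5, 0.8]
opening: 0.653
gripper_force: 0.0
```

>>> {"op": "apply_moves", "data": {"moves": [[[0, 0, 0, 0, 0, 0, 0], [0, 0, 0, 0, 0, 0, 0.2], [0, 0, 0, 0, 0, 0, 0.5], [0, 0, 0, 0, 0, 0, 1], [0, 0, 0, 0, 0, 0, 1], [0, 0, 0, 0, 0, 0, 1]]], "grip_force": 25}}

```text
t: 3.08
tcp_pos: [0.5927, -0.1972, 0.0504]
orientation: [[-0.507, 0.862, 0.0], [0.862, 0.507, -0.0], [-0.0, 0.0, -1.0]]
contact_force: [-1.0, -0.4, 3.9]
opening: 0.389
gripper_force: 24.9
```

Run:
```python
from h import *
o=robot.observe();print(o["tcp_pos"],o["dq"].round(2),o["wrist_torque"])
rows((.5411,.0889,.20),24.5,14,1)
```

```text
[ 0.59268966 -0.1972372   0.05038103] [ 0.01  0.08  0.07 -0.05  0.02  0.04  0.09] [-0.04628502 -0.00497097  0.04957951]
from [ 0.5927 -0.1972  0.0504] yaw 30.47
[[0.0195,0.0072,-0.0107,0.0,0.0,0.0047,1],[0.0195,0.007,-0.0107,0.0,0.0,0.0047,1],[0.0196,0.0069,-0.0107,0.0,0.0,0.0047,1],[0.0196,0.0068,-0.0107,0.0,0.0,0.0047,1],[0.0197,0.0066,-0.0107,0.0,0.0,0.0047,1],[0.0197,0.0065,-0.0107,0.0,0.0,0.0047,1],[0.0198,0.0063,-0.0107,0.0,0.0,0.0047,1],[0.0199,0.0062,-0.0106,0.0,0.0,0.0047,1]]
[[0.0198,0.006,-0.0107,0.0,0.0,0.0047,1],[0.0199,0.0059,-0.0107,0.0,0.0,0.0047,1],[0.02,0.0057,-0.0107,0.0,0.0,0.0047,1],[0.02,0.0056,-0.0107,0.0,0.0,0.0047,1],[0.02,0.0054,-0.0107,0.0,0.0,0.0047,1],[0.0201,0.0053,-0.0107,0.0,0.0,0.0047,1]]
end [0.5411 0.0889 0.2   ]
```

>>> {"op": "apply_moves", "data": {"moves": [[[0, 0, -0.02, 0, 0, 0, 1], [0, 0, -0.035, 0, 0, 0, 1], [0, 0, -0.035, 0, 0, 0, 1], [0, 0, -0.02, 0, 0, 0, 1], [0, 0, 0, 0, 0, 0, 1]]]}}

```text
t: 3.5
tcp_pos: [0.5945, -0.1974, 0.1643]
orientation: [[-0.507, 0.862, 0.006], [0.862, 0.507, -0.002], [-0.004, 0.004, -1.0]]
contact_force: [0.7, -0.2, -2.9]
opening: 0.388
gripper_force: 24.9
```

Run:
```python
from h import *
rows((.5411,.0889,.16),24.5,13,1,((.593,-.1973,.1605),30.45))
```

```text
from [ 0.593  -0.1973  0.1605] yaw 30.45
[[0.021,0.0077,0.0,0.0,0.0,0.0051,1],[0.0211,0.0076,0.0001,0.0,0.0,0.0051,1],[0.0211,0.0073,0.0,0.0,0.0,0.0051,1],[0.0212,0.0072,0.0001,0.0,0.0,0.0051,1],[0.0212,0.0071,-0.0,0.0,0.0,0.0051,1],[0.0213,0.0069,0.0,0.0,0.0,0.0051,1],[0.0214,0.0067,0.0001,0.0,0.0,0.0051,1],[0.0214,0.0065,0.0,0.0,0.0,0.0051,1]]
[[0.0214,0.0063,0.0,0.0,0.0,0.0051,1],[0.0215,0.0062,0.0001,0.0,0.0,0.0051,1],[0.0216,0.006,0.0,0.0,0.0,0.0051,1],[0.0216,0.0059,0.0001,0.0,0.0,0.0051,1],[0.0216,0.0056,0.0,0.0,0.0,0.0051,1]]
end [0.5411 0.0889 0.16  ]
```

>>> {"op": "apply_moves", "data": {"moves": [[[0.021, 0.0077, 0, 0, 0, 0.005, 1], [0.0211, 0.0076, 0, 0, 0, 0.005, 1], [0.0211, 0.0073, 0, 0, 0, 0.005, 1], [0.0212, 0.0072, 0, 0, 0, 0.005, 1], [0.0212, 0.007, 0, 0, 0, 0.005, 1], [0.0213, 0.007, 0, 0, 0, 0.005, 1], [0.0214, 0.0067, 0, 0, 0, 0.005, 1], [0.0214, 0.0065, 0, 0, 0, 0.005, 1]]]}}

```text
t: 4.17
tcp_pos: [0.5593, -0.0201, 0.1587]
orientation: [[-0.452, 0.892, -0.002], [0.892, 0.452, 0.0], [0.001, -0.002, -1.0]]
contact_force: [-0.6, -0.1, -3.3]
opening: 0.388
gripper_force: 24.9
```

>>> {"op": "apply_moves", "data": {"moves": [[[0.0214, 0.0063, 0, 0, 0, 0.005, 1], [0.0215, 0.0062, 0, 0, 0, 0.005, 1], [0.0216, 0.006, 0, 0, 0, 0.005, 1], [0.0216, 0.006, 0, 0, 0, 0.006, 1], [0.0216, 0.0056, 0, 0, 0, 0.005, 1], [0, 0, 0, 0, 0, 0, 1], [0, 0, 0, 0, 0, 0, 1], [0, 0, 0, 0, 0, 0, 1]]]}}

```text
t: 4.83
tcp_pos: [0.5399, 0.0884, 0.1592]
orientation: [[-0.416, 0.91, -0.002], [0.91, 0.416, -0.001], [-0.0, -0.002, -1.0]]
contact_force: [0.3, -0.6, -2.1]
opening: 0.388
gripper_force: 24.9
```

>>> {"op": "apply_moves", "data": {"moves": [[[0, 0, 0.015, 0, 0, 0, 1], [0, 0, 0.012, 0, 0, 0, 1], [0, 0, 0, 0, 0, 0, 1], [0, 0, 0, 0, 0, 0, 1], [0, 0, 0, 0, 0, 0, 1], [0, 0, 0, 0, 0, 0, 1]]]}}

```text
t: 5.33
tcp_pos: [0.5407, 0.0887, 0.1336]
orientation: [[-0.415, 0.91, 0.001], [0.91, 0.415, 0.0], [-0.0, 0.001, -1.0]]
contact_force: [0.6, 0.9, -2.0]
opening: 0.387
gripper_force: 24.9
```

Run:
```python
from h import *
import cv2
np.set_printoptions(precision=4,suppress=True)
o=robot.observe();print(o["tcp_pos"],o["orientation"],o["dq"].round(2))
im=robot.capture("scene");cv2.imwrite("pics/s3.png",cv2.resize(im[130:220,260:380,::-1],(800,600),interpolation=cv2.INTER_CUBIC))
```

```text
[0.5407 0.0887 0.1336] [[-0.4146  0.91    0.0007]
 [ 0.91    0.4146  0.0001]
 [-0.0002  0.0006 -1.    ]] [-0.24 -0.2  -0.06 -0.    0.11 -0.1  -0.14]
```

View pics/s3.png

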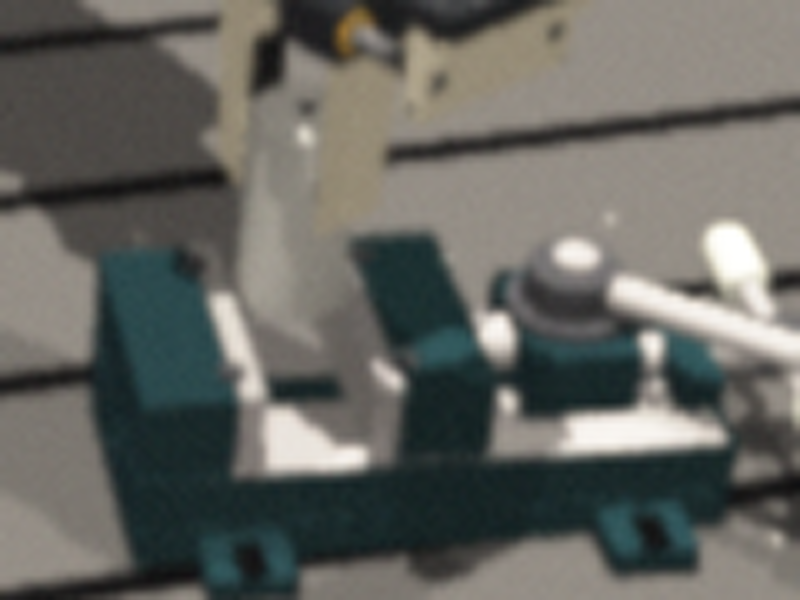

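The hex hangs upright over the bed gap. The jaw corners at (275,167) and (281,190) suggest the vise is 1–2 mm further in +y than the top view gave. I shift 1 mm that way and feel my way in.

>>> {"op": "apply_moves", "data": {"moves": [[[0.0011, 0.0005, 0.005, 0, 0, 0, 1], [0, 0, 0.004, 0, 0, 0, 1], [0, 0, 0.004, 0, 0, 0, 1], [0, 0, 0.004, 0, 0, 0, 1], [0, 0, 0.002, 0, 0, 0, 1], [0, 0, 0, 0, 0, 0, 1], [0, 0, 0, 0, 0, 0, 1]]]}}

```text
t: 5.97
tcp_pos: [0.5403, 0.0903, 0.1139]
orientation: [[-0.415, 0.91, -0.0], [0.91, 0.415, -0.0], [0.0, -0.0, -1.0]]
contact_force: [0.4, -0.3, -3.9]
opening: 0.387
gripper_force: 24.9
```

>>> {"op": "apply_moves", "data": {"moves": [[[-0.0009, -0.0005, 0, 0, 0, 0, 1], [-0.0009, -0.0005, 0, 0, 0, 0, 1], [0, 0, 0, 0, 0, 0, 1], [0, 0, 0, 0, 0, 0, 1]]]}}

```text
t: 6.3
tcp_pos: [0.5404, 0.0886, 0.1143]
orientation: [[-0.415, 0.91, 0.001], [0.91, 0.415, 0.001], [0.0, 0.001, -1.0]]
contact_force: [0.7, 2.4, -3.6]
opening: 0.387
gripper_force: 24.9
```

>>> {"op": "apply_moves", "data": {"moves": [[[-0.0009, -0.0005, 0, 0, 0, 0, 1], [-0.0009, -0.0005, 0, 0, 0, 0, 1], [0, 0, 0, 0, 0, 0, 1], [0, 0, 0, 0, 0, 0, 1]]]}}

```text
t: 6.63
tcp_pos: [0.5404, 0.0879, 0.1144]
orientation: [[-0.416, 0.909, 0.001], [0.909, 0.416, 0.002], [0.002, 0.002, -1.0]]
contact_force: [-0.2, 6.4, -2.5]
opening: 0.384
gripper_force: 25.0
```

>>> {"op": "apply_moves", "data": {"moves": [[[0.003, 0.0018, 0, 0, 0, 0, 1], [0, 0, 0, 0, 0, 0, 1], [0, 0, 0.006, 0, 0, 0, 1], [0, 0, 0.006, 0, 0, 0, 1], [0, 0, 0.005, 0, 0, 0, 1], [0, 0, 0.003, 0, 0, 0, 1], [0, 0, 0, 0, 0, 0, 1], [0, 0, 0, 0, 0, 0, 1]]]}}

```text
t: 7.3
tcp_pos: [0.5402, 0.0895, 0.0937]
orientation: [[-0.415, 0.91, -0.001], [0.91, 0.415, -0.0], [0.0, -0.001, -1.0]]
contact_force: [-0.0, -0.5, -1.9]
opening: 0.386
gripper_force: 25.0
```

>>> {"op": "apply_moves", "data": {"moves": [[[0, 0, 0.0015, 0, 0, 0, 1], [0, 0, 0.0015, 0, 0, 0, 1], [0, 0, 0.001, 0, 0, 0, 1], [0, 0, 0, 0, 0, 0, 1], [0, 0, 0, 0, 0, 0, 1]]]}}

```text
t: 7.72
tcp_pos: [0.5405, 0.0896, 0.0904]
orientation: [[-0.415, 0.91, 0.0], [0.91, 0.415, -0.0], [-0.0, 0.0, -1.0]]
contact_force: [-1.6, -0.1, 1.8]
opening: 0.386
gripper_force: 25.0
```

>>> {"op": "apply_moves", "data": {"moves": [[[0, 0, 0, 0, 0, 0, 0.1], [0, 0, 0, 0, 0, 0, 0], [0, 0, 0, 0, 0, 0, -0.1], [0, 0, 0, 0, 0, 0, -0.2], [0, 0, 0, 0, 0, 0, -0.2], [0, 0, 0, 0, 0, 0, -0.2]]]}}

```text
t: 8.22
tcp_pos: [0.5405, 0.0896, 0.0901]
orientation: [[-0.415, 0.91, 0.0], [0.91, 0.415, 0.0], [-0.0, 0.0, -1.0]]
contact_force: [1.1, 0.2, 0.7]
opening: 0.599
gripper_force: 0.0
```

>>> {"op": "apply_moves", "data": {"moves": [[[0, 0, -0.02, 0, 0, 0, -0.2], [0, 0, -0.04, 0, 0, 0, -0.2], [0, 0, -0.04, 0, 0, 0, -0.2], [0, 0, -0.03, 0, 0, 0, -0.2], [0, 0, 0, 0, 0, 0, -0.2], [0, 0, 0, 0, 0, 0, -0.2]]]}}

```text
t: 8.72
tcp_pos: [0.5413, 0.0895, 0.2218]
orientation: [[-0.415, 0.91, 0.004], [0.91, 0.415, 0.0], [-0.001, 0.004, -1.0]]
contact_force: [0.7, 0.2, -0.2]
opening: 0.598
gripper_force: 0.0
```

Run:
```python
from h import *
rows((.639,.271,.2),-49,13,-0.2,((.5411,.0895,.2215),24.5))
```

```text
from [0.5411 0.0895 0.2215] yaw 24.5
[[0.0096,0.0126,0.0017,0.0,0.0,0.0628,-0.2],[0.0108,0.0117,0.0016,0.0,0.0,0.0628,-0.2],[0.0118,0.0105,0.0017,0.0,0.0,0.0628,-0.2],[0.0129,0.0093,0.0016,0.0,0.0,0.0628,-0.2],[0.0137,0.008,0.0017,0.0,0.0,0.0628,-0.2],[0.0144,0.0066,0.0016,0.0,0.0,0.0628,-0.2],[0.015,0.0051,0.0017,0.0,0.0,0.0628,-0.2],[0.0155,0.0037,0.0016,0.0,0.0,0.0628,-0.2]]
[[0.0157,0.0021,0.0017,0.0,0.0,0.0628,-0.2],[0.0158,0.0005,0.0016,0.0,0.0,0.0628,-0.2],[0.0159,-0.001,0.0017,0.0,0.0,0.0628,-0.2],[0.0156,-0.0026,0.0016,0.0,0.0,0.0628,-0.2],[0.0154,-0.0041,0.0017,0.0,0.0,0.0628,-0.2]]
end [0.639  0.2711 0.2   ]
```

>>> {"op": "apply_moves", "data": {"moves": [[[0.0096, 0.0126, 0.0017, 0, 0, 0.063, -0.2], [0.0108, 0.0117, 0.0016, 0, 0, 0.063, -0.2], [0.0118, 0.0105, 0.0017, 0, 0, 0.063, -0.2], [0.013, 0.0093, 0.0016, 0, 0, 0.063, -0.2], [0.0137, 0.008, 0.0017, 0, 0, 0.063, -0.2], [0.0144, 0.0066, 0.0016, 0, 0, 0.063, -0.2], [0.015, 0.005, 0.0017, 0, 0, 0.063, -0.2], [0.0155, 0.0037, 0.0016, 0, 0, 0.063, -0.2]]]}}

```text
t: 9.38
tcp_pos: [0.6001, 0.2017, 0.2047]
orientation: [[0.36, 0.933, -0.003], [0.933, -0.36, -0.002], [-0.002, -0.002, -1.0]]
contact_force: [-0.0, 0.3, 0.6]
opening: 0.597
gripper_force: 0.0
```

>>> {"op": "apply_moves", "data": {"moves": [[[0.0157, 0.002, 0.0017, 0, 0, 0.063, -0.2], [0.0158, 0.0005, 0.0016, 0, 0, 0.063, -0.2], [0.016, -0.001, 0.0017, 0, 0, 0.063, -0.2], [0.0156, -0.0026, 0.0016, 0, 0, 0.063, -0.2], [0.0154, -0.004, 0.0017, 0, 0, 0.062, -0.2], [0, 0, 0, 0, 0, 0, -0.2], [0, 0, 0, 0, 0, 0, -0.2], [0, 0, 0, 0, 0, 0, -0.2]]]}}

```text
t: 10.05
tcp_pos: [0.6377, 0.2701, 0.1973]
orientation: [[0.754, 0.657, -0.002], [0.657, -0.754, -0.002], [-0.003, 0.0, -1.0]]
contact_force: [0.2, -0.6, -0.3]
opening: 0.601
gripper_force: 0.0
```

Run:
```python
from h import *
import cv2
s=robot.capture("scene");t=robot.capture("top")
a=cv2.resize(s[110:220,260:425,::-1],(600,400),interpolation=cv2.INTER_CUBIC)
b=cv2.resize(t[195:250,170:240,::-1],None,fx=3.64,fy=3.64,interpolation=cv2.INTER_CUBIC)[:200]
c=np.zeros((600,600,3),np.uint8);c[:400]=a;c[400:,:b.shape[1]]=b;cv2.imwrite("pics/s4.png",c)
```

```text
(no output)
```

View pics/s4.png

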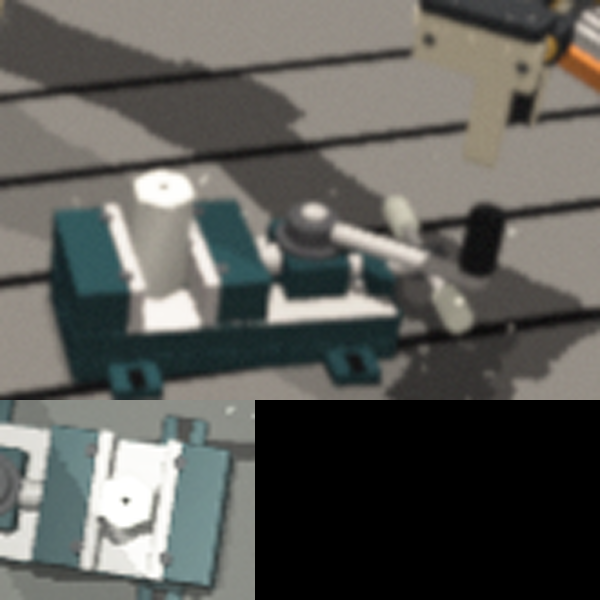

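The hex stands upright with its flats facing the jaws, mark at crop (125,500), midway along them. The lever grip (scene crop about (485,240)) is clear below the open fingers, so I descend around it.

>>> {"op": "apply_moves", "data": {"moves": [[[0, 0, 0.03, 0, 0, 0, -0.2], [0, 0, 0.025, 0, 0, 0, -0.2], [0, 0, 0.02, 0, 0, 0, -0.2], [0, 0, 0.012, 0, 0, 0, -0.2], [0, 0, 0, 0, 0, 0, -0.2], [0, 0, 0, 0, 0, 0, -0.2]]]}}

```text
t: 10.65
tcp_pos: [0.6385, 0.2706, 0.1117]
orientation: [[0.756, 0.655, -0.001], [0.655, -0.756, -0.0], [-0.001, -0.0, -1.0]]
contact_force: [0.4, 0.8, 0.2]
opening: 0.597
gripper_force: 0.0
```

>>> {"op": "apply_moves", "data": {"moves": [[[0, 0, 0, 0, 0, 0, 0.1], [0, 0, 0, 0, 0, 0, 0.4], [0, 0, 0, 0, 0, 0, 0.7], [0, 0, 0, 0, 0, 0, 0.7], [0, 0, 0, 0, 0, 0, 0.7], [0, 0, 0, 0, 0, 0, 0.7]]], "grip_force": 12}}

```text
t: 11.15
tcp_pos: [0.6386, 0.2714, 0.1121]
orientation: [[0.756, 0.655, 0.001], [0.655, -0.756, 0.0], [0.001, 0.0, -1.0]]
contact_force: [-0.5, -0.1, 2.8]
opening: 0.252
gripper_force: 12.0
```

>>> {"op": "apply_moves", "data": {"moves": [[[-0.0003, -0.0081, 0, 0, 0, -0.0444, 0.7], [-0.0003, -0.0081, 0, 0, 0, -0.0444, 0.7], [-0.0003, -0.0081, 0, 0, 0, -0.0444, 0.7], [-0.0003, -0.0081, 0, 0, 0, -0.0444, 0.7], [-0.0003, -0.0081, 0, 0, 0, -0.0444, 0.7], [-0.0003, -0.0081, 0, 0, 0, -0.0444, 0.7], [-0.0003, -0.0081, 0, 0, 0, -0.0444, 0.7], [-0.0003, -0.0081, 0, 0, 0, -0.0444, 0.7]]]}}

```text
t: 11.82
tcp_pos: [0.5864, 0.3054, 0.1121]
orientation: [[0.292, 0.956, 0.003], [0.956, -0.292, -0.0], [0.001, 0.003, -1.0]]
contact_force: [5.7, -2.9, 0.2]
opening: 0.258
gripper_force: 12.0
```

```bash
cat >> h.py <<'E'
def lev():
    o=robot.observe();d=o["tcp_pos"][:2]-[.5512,.195];R=o["orientation"]
    print("r",np.hypot(*d).round(4),"ang",np.degrees(np.arctan2(d[1],d[0])).round(2),"toolx",np.degrees(np.arctan2(R[1,0],R[0,0])).round(2),"F",o["contact_force"].round(1),"op",o["opening"])
E
python3 -c "from h import *;lev()"
```

```text
r 0.1158 ang 72.31 toolx 73.02 F [ 5.7 -2.9  0.2] op 0.2581834954568755
```

>>> {"op": "apply_moves", "data": {"moves": [[[-0.0003, -0.0081, 0, 0, 0, -0.0444, 0.7], [-0.0003, -0.0081, 0, 0, 0, -0.0444, 0.7], [-0.0003, -0.0081, 0, 0, 0, -0.0444, 0.7], [-0.0003, -0.0081, 0, 0, 0, -0.0444, 0.7], [-0.0003, -0.0081, 0, 0, 0, -0.0444, 0.7], [-0.0003, -0.0081, 0, 0, 0, -0.0444, 0.7], [-0.0003, -0.0081, 0, 0, 0, -0.0444, 0.7], [-0.0003, -0.0081, 0, 0, 0, -0.0444, 0.7]]]}}

```text
t: 12.48
tcp_pos: [0.5229, 0.3067, 0.112]
orientation: [[-0.259, 0.966, 0.004], [0.966, 0.259, 0.001], [-0.0, 0.004, -1.0]]
contact_force: [8.2, -1.1, -1.9]
opening: 0.255
gripper_force: 12.0
```

>>> {"op": "apply_moves", "data": {"moves": [[[-0.0003, -0.0081, 0, 0, 0, -0.0444, 0.7], [-0.0003, -0.0081, 0, 0, 0, -0.0444, 0.7], [-0.0003, -0.0081, 0, 0, 0, -0.0444, 0.7], [-0.0003, -0.0081, 0, 0, 0, -0.0444, 0.7], [0, -0.002, 0, 0, 0, -0.01, 0.7], [0, 0, 0, 0, 0, 0, 0.7], [0, 0, 0, 0, 0, 0, 0.7]]]}}

```text
t: 13.07
tcp_pos: [0.491, 0.2928, 0.112]
orientation: [[-0.525, 0.851, 0.002], [0.851, 0.525, -0.0], [-0.001, 0.002, -1.0]]
contact_force: [4.6, -1.9, 0.7]
opening: 0.251
gripper_force: 12.0
```

```bash
python3 -c "from h import *;lev()"
```

```text
r 0.1149 ang 121.61 toolx 121.69 F [ 4.6 -1.9  0.7] op 0.2511703278679138
```

>>> {"op": "apply_moves", "data": {"moves": [[[0, 0, 0, 0, 0, 0, 0.3], [0, 0, 0, 0, 0, 0, 0.1], [0, 0, 0, 0, 0, 0, -0.1], [0, 0, 0, 0, 0, 0, -0.2], [0, 0, 0, 0, 0, 0, -0.2]]]}}

```text
t: 13.48
tcp_pos: [0.4891, 0.2936, 0.1116]
orientation: [[-0.526, 0.85, -0.0], [0.85, 0.526, -0.0], [0.0, -0.0, -1.0]]
contact_force: [-0.0, -0.7, 0.2]
opening: 0.563
gripper_force: 0.0
```

>>> {"op": "apply_moves", "data": {"moves": [[[0, 0, -0.02, 0, 0, 0, -0.2], [0, 0, -0.035, 0, 0, 0, -0.2], [0, 0, -0.035, 0, 0, 0, -0.2], [-0.03, 0, -0.02, 0, 0, 0, -0.2], [0.04, 0, 0, 0, 0, 0, -0.2], [0.04, 0, 0, 0, 0, 0, -0.2], [0.04, 0, 0, 0, 0, 0, -0.2], [0, 0, 0, 0, 0, 0, -0.2]]]}}

```text
t: 14.15
tcp_pos: [0.437, 0.3773, 0.2227]
orientation: [[-0.533, 0.846, -0.001], [0.846, 0.533, 0.006], [0.005, 0.002, -1.0]]
contact_force: [-0.3, 0.8, 0.1]
opening: 0.601
gripper_force: 0.0
```

>>> {"op": "apply_moves", "data": {"moves": [[[0, 0, 0, 0, 0, 0, -0.2], [0, 0, 0, 0, 0, 0, -0.2], [0, 0, 0, 0, 0, 0, -0.2]]]}}

```text
t: 14.4
tcp_pos: [0.4426, 0.3689, 0.2213]
orientation: [[-0.525, 0.851, -0.0], [0.851, 0.525, -0.001], [-0.001, -0.001, -1.0]]
contact_force: [0.5, -0.9, 0.1]
opening: 0.605
gripper_force: 0.0
```

Run:
```python
from h import *
import cv2
t=robot.capture("top")
cv2.imwrite("pics/t5.png",cv2.resize(t[170:260,120:240,::-1],(800,600),interpolation=cv2.INTER_CUBIC))
```

```text
(no output)
```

View pics/t5.png

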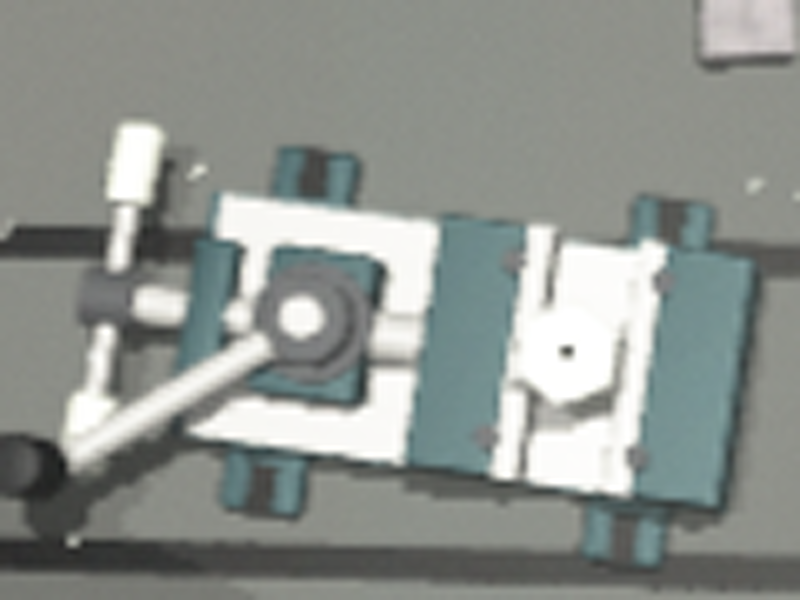

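Run:
```python
from h import *
B=lambda p:((p[0]+.5)/6.667-.5+120,(p[1]+.5)/6.667-.5+170)
f=lambda p,z:ray("top",B(p),z)[:2]
a=np.radians(-5.5);ex=np.array([np.cos(a),np.sin(a)]);ey=np.array([-ex[1],ex[0]])
piv=f((300,317),.11);h=f((567,350),.12);j=(f((558,228),.075)+f((522,480),.075))/2
print("hex rel pivot x,y(-107)",(h-piv)@ex,(h-piv)@ey,"jaw-hex y (18)",(j-h)@ey)
g=f((22,465),.139)-piv;print("lever",np.radians(np.degrees(np.arctan2(g[1],g[0]))+5.5-45),np.hypot(*g))
```

```text
hex rel pivot x,y(-107) -0.0010151467345378058 -0.10428047976007973 jaw-hex y (18) 0.015161948121133756
lever 1.4478388854711761 0.11252626281806835
```

The lever reads about 1.45 rad, the hex is 1 mm from midway with flats square, and the jaw is closed on it. The robot is clear of everything, so I am handing in.

```bash
python3 -c "
from plant import robot
print(robot.finish_job())"
```

```text
the job is handed in; nothing more can be done
None
```

I set the hex blank upright in the vise with two flats to the jaws, clamped it with the lever at about 1.45 rad by the camera, let go, and handed the job in at about 14.5 s; no verdict came back.

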